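# Vent the pottery kiln: start the vent fan, then hold the damper open at the mark

### The job

Vent the kiln. On the control box press the square key, then the round key, then the long key, one at a time, each fully down and let up again; then pull the vent box's spring-return damper slide out by its upright wooden handle until its pointer lines up with the fin of the little brass mark clip on the scale, and keep it there. Finish while still holding the handle with the gripper at the mark (the slide springs shut if let go), and leave the pots around undisturbed.

Things in the scene. Friction and masses are not known exactly. Their poses are not given: they have to be found in the camera images.
- control_box: grey metal box fixed to the table, 110 mm (x) by 230 mm (y) by 50 mm high, origin at the centre of its underside. Three white spring keys stand in a row on its top along its y axis, 66 mm apart (at y = -66, 0 and +66 mm, x = 0); which key is in which place varies. Each key comes up through a flat black bezel 56 by 50 mm, 6 mm high, and stands 14 mm proud of it (8 mm when fully down)
- square_key_top (a point): centre of the top face of the square key while up (70 mm above the table); moves down with the key; axes parallel to the control box's. Cap 26 by 26 mm
- round_key_top (a point): centre of the top face of the round key while up (70 mm above the table); moves down with the key; axes parallel to the control box's. Cap 28 mm in diameter
- long_key_top (a point): centre of the top face of the long key while up (70 mm above the table); moves down with the key; axes parallel to the control box's. Cap 46 mm long (box x) by 16 mm (box y)
- square_key (a joint): travel of the square key, 26 by 26 mm: 0 = up, 0.006 m = fully down; a spring pushes it back up (2 N at the start, 4.4 N fully down); from 0.0045 on it counts as pressed
- round_key (a joint): travel of the round key, 28 mm across: 0 = up, 0.006 m = fully down; a spring pushes it back up (2 N at the start, 4.4 N fully down); from 0.0045 on it counts as pressed
- long_key (a joint): travel of the long key, 46 by 16 mm: 0 = up, 0.006 m = fully down; a spring pushes it back up (2 N at the start, 4.4 N fully down); from 0.0045 on it counts as pressed
- vent_box: low aluminium box fixed to the table, 300 mm (x) by 170 mm (y) by 80 mm high, origin at the centre of its underside, a short round duct (68 mm across, 10 mm long) at its +x end. On its top a flat steel damper plate (80 mm wide, 4 mm thick) slides along the box's x axis between two 8 mm high rails; it is pulled out towards the box's -x. A dark wooden scale strip 14 mm wide lies along x at y = +70 mm, its top 88 mm above the table
- handle_top (a point): centre of the top of the damper slide's upright wooden handle, 138 mm above the table. The handle is a board 14 mm thick (along the vent box's x), 50 mm wide (y), 54 mm tall above the 4 mm plate; nothing else stands within 25 mm of its two broad faces except the flat plate. Shut, it is at x = -10 mm, y = 0 of the vent box. Axes parallel to the vent box's
- damper (a joint): how far the damper slide is pulled out: 0 = shut (start), grows towards the vent box's -x, at most 0.100 m. A spring pulls it shut with 3.3 N at 0 rising to 8.8 N at 0.100 m (55 N/m); friction is small
- pointer (a point): tip of the slide's small steel pointer: it sticks out from the foot of the handle towards the vent box's +y, over the scale strip; 4 mm wide along x, tip at 66 mm from the slide's middle, 92 mm above the table, level with the handle's middle along x. Axes parallel to the vent box's
- mark: small brass clip fixed on the scale strip, 14 by 10 mm at the foot, with an upright fin 4 mm thick (along x), 22 mm high; origin at the centre line of the fin, at the underside (88 mm above the table); axes parallel to the vent box's. The pointer is at the mark when pointer tip and fin have the same x in the vent box's frame; depending on the start that is 45 to 80 mm of pull
- vase: loose terracotta vase, 72 mm across, 120 mm high, origin at the centre of its underside; leave alone
- saucer_a: loose little clay saucer, 72 mm across, 26 mm high, origin at the centre of its underside; leave alone
- saucer_b: another saucer like it; leave alone
- bowl: loose white bowl, 100 mm across, 50 mm high, origin at the centre of its underside; leave alone

How it is judged (in metres and radians):
On the way, in this order (a step that is already met when the one before it is completed fails the run):
1. the square key is pressed down, the other two being up (value of joint square_key above 0.0045 m and value of joint each of round_key, long_key below 0.002 m), for 0.05 s.
2. then the round key is pressed down, the other two being up (value of joint round_key above 0.0045 m and value of joint each of square_key, long_key below 0.002 m), for 0.05 s.
3. then the long key is pressed down, the other two being up (value of joint long_key above 0.0045 m and value of joint each of square_key, round_key below 0.002 m), for 0.05 s.
4. then the damper slide is pulled to the mark and kept there by the fingers (x of pointer in the frame of mark between -0.005 and 0.005 m and contact force between the fingers and damper above 2 N and value of joint each of square_key, round_key, long_key below 0.002 m), for 0.5 s.
At the end, for the whole second after the job is handed in: the fingers hold the damper slide (contact force above 2 N) at rest with its pointer within 5 mm of the mark's fin along the slide, all three keys are up again (less than 2 mm down), and the vase, saucers and bowl are within 30 mm of where they began (all of step 4 and velocity of joint damper between -0.01 and 0.01 m/s and distance of each of vase, saucer_a, saucer_b, bowl from where it was at the start of the episode below 0.03 m); the arm keeps its last pose, push and grip.
It fails at once if two keys are pressed at once (value of joint each of square_key, round_key above 0.003 m or value of joint each of square_key, long_key above 0.003 m or value of joint each of round_key, long_key above 0.003 m).
It fails at once if a pot is knocked away from its place or over (distance of any of vase, saucer_a, saucer_b, bowl from where it was at the start of the episode above 0.03 m or angle between any of vase, saucer_a, saucer_b, bowl's own z axis and vertical above 0.5 rad).
It also fails if it takes over 51 s, if anything falls off the work surface, if the arm or the gripper's body presses on something with over 40 N, if the wrist force passes 120 N, or if a joint passes its speed limit or range.

### The arm

A 7-joint arm with a two-finger parallel gripper is mounted at the origin on the work surface. World frame = base frame: x ahead of the robot, y to its left, z up, the work surface at z = 0. Lengths are in m, angles in degrees, forces in N, time in s.
With the tool pointing down it reaches from about 0.425 to 0.875 m from the base axis. Payload 4.7 kg.
Tool frame: the origin (TCP) lies between the finger pads; the fingertips stand env.finger_overhang ahead of it and the grasp point (between the pads) lies 5 mm behind it (env.finger_overhang is the distance from the TCP to the fingertips, in m); z points along the fingers, y is the line along which they close (so a half turn about z gives the same grasp; the last joint's range is limited). The gripper opens to 87 mm and grips with 3 to 60 N. Pads are 19 mm wide; open, the fingers measure 117 mm over their backs; the gripper's body (75 mm by 190 mm) begins 51 mm behind the grasp point.
Start: joints at [73.459, 18.392, -4.016, 83.108, 1.295, 78.541, -3.26], TCP at [0.194, -0.62, 0.237] pointing down, gripper open.
Joint ranges: [-163.93, 163.93], [-17.29, 119.83], [-79.2, 71.16], [3.27, 140.29], [-89.18, 269.18], [5.43, 117.66], [-154.24, 154.24]. Speed limits (degrees/s): [147.25, 147.25, 180, 180, 180, 180, 180].

### API

Orientations are given as [roll, pitch, yaw] about the fixed x, y, z axes, in that order (R = Rz(yaw) Ry(pitch) Rx(roll)).
In Python, from cell import telemetry, eyes, env, models gives the robot as it stands. The module is installed in compiled form; this text tells all that it offers.
- The arm moves only by the tool drive_tool, never from a script. Its arguments are lists of equal length, an entry for each row: "angular": the turn, a rotation vector about the tool's x, y, z in rad, a list of three; "delta_pos": the shift along the tool's x, y, z in cm, a list of three; "gripper": the finger opening in cm, from 0 to 8.7. A call has 1 to 20 rows; each row shifts and turns the commanded pose from where the row before left it, along the tool's axes as they then stand; what a row does not reach is not made up. A row lasts 1/10 s, in which the tool goes at most 50 mm and 8.59 degrees, less where a joint would pass 70% of its speed; a pose out of reach is approached as far as the arm can. A call with a gripper value outside its range is refused whole. The fingers move at their own pace and stop on an object; "squeeze" is the grip in N (left out, the last holds). Time passes only in rows, so rows that do not move let the fingers close. It gives the time, the measured TCP pose, the force, the opening and the grip force at its end, in the units of the state.
- telemetry.get_obs(): the state, without advancing time (a new reading comes with each control period).
- eyes.read_camera(name): name is "side" or "top" or "wrist"; returns a dict with "pixels" (420x560x3 uint8, red, green, blue), "mtx" (3x3 intrinsics, pixels), "origin" and "orientation" of the camera in the world. Camera axes: x right, y down, z forward; pixel columns grow to the right and rows downward; lengths in m; the calibration is good to about 2 mm. A picture is of the moment at which its call begins. There is no depth.
- env.sign_off(): hands the job in; it is judged then, once.
Trained networks look in a picture, given as the dict that the camera call returned (one of the last four; its "shot" number tells which), for a name from the list of things; names that differ only in an ending like _2 or _b are one class to them, and where a whole thing is asked for, a point or a joint stands for the part that bears it (a point fixed in the world has none). Each returns a list of dicts, best first, with "p" (0 to 1); they miss things now and then, are a little off and sometimes report something else, mostly with a low value. They report only what shows in the picture. A call takes as long as a camera call.
- models.search_frame(picture, target): "centre" ([column, row] in pixels, amid what is visible of it).
- models.cut_out(picture, target): "pixels" (420x560 bool, what is visible of it) and "centre" ([column, row] in pixels, amid what is visible of it).
The state is a dict: "time_s": time; "qpos": joint angles; "joint_velocities": joint speeds; "effort": joint torques, N m; "tool_pos": TCP position; "tool_rot": TCP orientation; "force": force on the tool from outside, world axes, zero at the start; "wrist_torque": the same for the moment, N m; "grip_width": finger opening in m; "grasp_force": force on a finger pad.
Only numpy, scipy, OpenCV 4.12 (cv2) and the standard library are available. Lean on these libraries where they do the work, as an engineer would, in place of code of your own. Each camera call takes 0.05 s, during which the arm holds its last target. There are 200 camera calls.

## Working session

There is one attempt and no reset: what is moved stays moved. The work goes in short steps, Python scripts to look and compute and a tool call to move; the robot and the scene stay as the last step left them, time stands still between calls to the robot, and variables do not carry over. Pictures are saved under pics/ and viewed, at most 10 in all, crops included, and the job is handed in when it is done.

Besides the shell and the picture viewer there is one more tool, called after "Call:" as name(argument=value, ...) on one line, values as JSON. drive_tool: Moves the arm, as the interface text tells. Its arguments: {"type":"object","properties":{"angular":{"type":"array","items":{"type":"array","items":{"type":"number"}}},"delta_pos":{"type":"array","items":{"type":"array","items":{"type":"number"}}},"gripper":{"type":"array","items":{"type":"number"}},"squeeze":{"type":"number"}},"required":["angular","delta_pos","gripper"]}

```bash
mkdir -p pics
cat > h.py <<'E'
import numpy as np, cv2
from scipy.spatial.transform import Rotation as R
from cell import telemetry, eyes, env, models
def rot(o):
    o=np.array(o,float)
    return o if o.shape==(3,3) else (R.from_euler('xyz',o,degrees=True).as_matrix() if o.size==3 else R.from_quat(o).as_matrix())
def ray(p,uv,z):
    d=rot(p['orientation'])@np.linalg.inv(p['mtx'])@np.array([uv[0],uv[1],1.])
    o=np.array(p['origin']); return o+d*(z-o[2])/d[2]
def proj(p,X):
    c=np.array(p['mtx'])@(rot(p['orientation']).T@(np.array(X)-p['origin'])); return c[:2]/c[2]
def save(p,n): cv2.imwrite('pics/'+n,cv2.cvtColor(p['pixels'],cv2.COLOR_RGB2BGR))
E
python3 - <<'E'
from h import *
print(env.finger_overhang, {k:np.round(v,3) for k,v in telemetry.get_obs().items()})
Z=dict(square_key=.07,round_key=.07,long_key=.07,control_box=.05,vent_box=.08,handle_top=.138,pointer=.092,mark=.1,vase=.12,saucer_a=.026,bowl=.05)
for n in('top','side'):
    p=eyes.read_camera(n);save(p,n+'.png');print(n,p['origin'],p['orientation'],p['mtx'][0])
    for t,z in Z.items():
        for d in models.search_frame(p,t)[:3]: print(t,round(d['p'],2),np.round(d['centre'],1),np.round(ray(p,d['centre'],z),3))
E
```

```text
0.014 {'time_s': np.float64(0.0), 'qpos': array([73.46 , 18.439, -4.015, 83.175,  1.296, 78.539, -3.26 ]), 'joint_velocities': array([-0.044, -0.089, -0.06 , -0.026,  0.01 , -0.107,  0.054]), 'effort': array([-0.0000e+00, -4.9130e+01, -4.0400e-01, -3.1253e+01, -6.4000e-02,
        4.4000e-02,  0.0000e+00]), 'tool_pos': array([ 0.194, -0.62 ,  0.235]), 'tool_rot': array([-1.79892e+02,  6.00000e-03,  1.73500e+01]), 'force': array([-0.07 , -0.203,  0.642]), 'wrist_torque': array([ 0.016,  0.005, -0.049]), 'grasp_force': np.float64(0.0), 'grip_width': np.float64(0.087)}
top [0.4026267  0.00497348 1.17218273] [-167.17656132    0.23727942  -86.43123176] [403.9402281    0.         276.18237801]
round_key 0.56 [225.4 224.9] [0.609 0.164 0.07 ]
long_key 0.48 [335.9 238. ] [ 0.591 -0.144  0.07 ]
long_key 0.45 [201.3 225.9] [0.602 0.231 0.07 ]
control_box 0.56 [225.4 236. ] [0.581 0.164 0.05 ]
vent_box 0.78 [335.8 252.4] [ 0.55  -0.143  0.08 ]
vent_box 0.36 [242.6 224.5] [0.611 0.115 0.08 ]
handle_top 0.85 [338.8 237.2] [ 0.582 -0.142  0.138]
pointer 0.66 [342.5 238.6] [ 0.587 -0.159  0.092]
ma
[... 299 characters left out ...]
425921   -7.64138317] [381.01075173   0.         275.73512612]
square_key 0.54 [270.9 205. ] [0.614 0.1   0.07 ]
control_box 0.98 [269.  212.8] [0.605 0.086 0.05 ]
control_box 0.29 [275.1 247.5] [ 0.601 -0.096  0.05 ]
vent_box 0.69 [258.9 270.3] [ 0.544 -0.219  0.08 ]
handle_top 0.98 [275.5 249.1] [ 0.588 -0.212  0.138]
pointer 0.58 [270.7 252.5] [ 0.581 -0.167  0.092]
mark 0.71 [268.8 194.2] [0.61 0.12 0.1 ]
mark 0.28 [260.4 266.9] [ 0.547 -0.229  0.1  ]
mark 0.19 [262.9 360.2] [ 0.526 -0.494  0.1  ]
vase 0.66 [331.3 226. ] [ 0.757 -0.113  0.12 ]
saucer_a 0.81 [302.6 348.9] [ 0.618 -0.426  0.026]
saucer_a 0.68 [245.9 178.1] [0.548 0.381 0.026]
saucer_a 0.19 [267.8 195.9] [0.618 0.233 0.026]
```

Run:
```python
import cv2
a=cv2.imread('pics/top.png');cv2.imwrite('pics/topc.png',cv2.resize(a[140:340,130:400],None,fx=2.96,fy=2.96,interpolation=cv2.INTER_CUBIC))
```

```text
(no output)
```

View pics/topc.png

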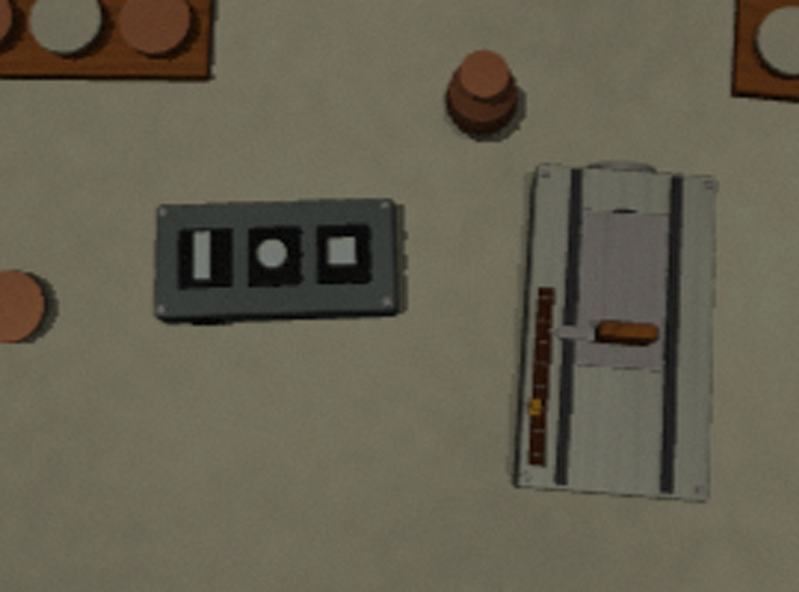

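View pics/side.png

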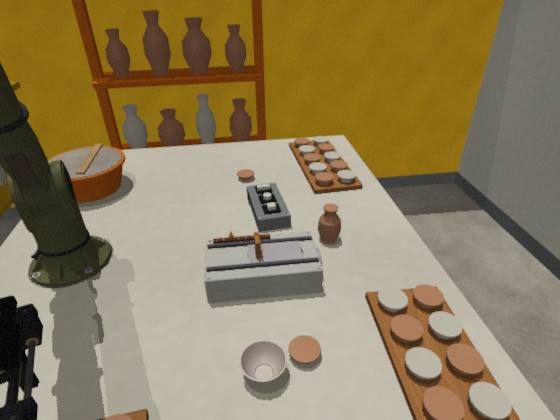

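Run:
```python
from h import *
p=eyes.read_camera('top')
c=lambda u,v:(130+u/2.96,140+v/2.96)
for n,uv,z in [('long',(202,255),.07),('round',(271,253),.07),('square',(342,251),.07),('markfin',(536,405),.11),('ptip',(556,331),.092),('handle',(627,326),.138),('vTL',(539,165),.08),('vTR',(717,178),.08),('vBR',(708,500),.08),('vBL',(516,486),.08),('cTL',(158,206),.05),('cTR',(396,200),.05),('cBR',(398,312),.05),('cBL',(158,319),.05)]:
    print(n,np.round(ray(p,c(*uv),z),3))
```

```text
long [0.601 0.239 0.07 ]
round [0.607 0.174 0.07 ]
square [0.613 0.108 0.07 ]
markfin [ 0.478 -0.077  0.11 ]
ptip [ 0.547 -0.093  0.092]
handle [ 0.549 -0.151  0.138]
vTL [ 0.705 -0.072  0.08 ]
vTR [ 0.703 -0.24   0.08 ]
vBR [ 0.406 -0.235  0.08 ]
vBL [ 0.408 -0.064  0.08 ]
cTL [0.65  0.291 0.05 ]
cTR [0.67  0.062 0.05 ]
cBR [0.561 0.052 0.05 ]
cBL [0.541 0.278 0.05 ]
```

Call:
drive_tool(angular=[[0,0,-0.139],[0,0,-0.139],[0,0,-0.139],[0,0,-0.139],[0,0,-0.139],[0,0,-0.139],[0,0,-0.139],[0,0,-0.139],[0,0,-0.139],[0,0,0]], delta_pos=[[0,0,0],[0,0,0],[0,0,0],[0,0,0],[0,0,0],[0,0,0],[0,0,0],[0,0,0],[0,0,0],[0,0,0]], gripper=[0,0,0,0,0,0,0,0,0,0], squeeze=20)

```text
time_s: 2.25
tool_pos: [0.1937, -0.6205, 0.2366]
tool_rot: [180.0, 0.0, 89.0]
force: [0.8, -0.2, -0.2]
grip_width: 0.0146
grasp_force: 0.0
```

Call:
drive_tool(angular=[[0,0,0],[0,0,0],[0,0,0],[0,0,0],[0,0,0],[0,0,0],[0,0,0],[0,0,0],[0,0,0],[0,0,0],[0,0,0],[0,0,0],[0,0,0],[0,0,0],[0,0,0],[0,0,0],[0,0,0],[0,0,0],[0,0,0]], delta_pos=[[4,2.3,0],[4,2.3,0],[4,2.3,0],[4,2.3,0],[4,2.3,0],[4,2.3,0],[4,2.3,0],[4,2.3,0],[4,2.3,0],[4,2.3,0],[4,2.3,0],[4,2.3,0],[4,2.3,0],[4,2.3,0],[4,2.3,0],[4,2.3,0],[4,2.3,0],[2,1.1,0],[0,0,0]], gripper=[0,0,0,0,0,0,0,0,0,0,0,0,0,0,0,0,0,0,0])

```text
time_s: 4.15
tool_pos: [0.608, 0.0777, 0.2363]
tool_rot: [-180.0, -0.2, 89.2]
force: [-0.7, 0.1, 0.2]
grip_width: 0.0008
grasp_force: 0.0
```

Run:
```python
from h import *
o=telemetry.get_obs();print(np.round(o['tool_pos'],4),np.round(o['qpos'],0))
p=eyes.read_camera('wrist');save(p,'w1.png');print(p['origin'],p['orientation'])
for t in('square_key_top','round_key_top','long_key_top'):
    for d in models.cut_out(p,t)[:2]:
        print(t,round(d['p'],2),np.round(d['centre'],1),d['pixels'].sum(),np.round(ray(p,d['centre'],.07),4))
```

```text
[0.608  0.0777 0.2363] [ 29.  20. -48.  87.  15.  79. -21.]
[0.60914341 0.16216339 0.38484668] [ 1.62318684e+02 -4.23843746e-02 -7.79303717e-01]
square_key_top 0.68 [287.2 162.2] 746 [0.6174 0.1117 0.07  ]
round_key_top 0.65 [277.7  94. ] 814 [0.6092 0.1728 0.07  ]
long_key_top 0.6 [267.6  11.7] 1271 [0.6017 0.2376 0.07  ]
```

View pics/w1.png

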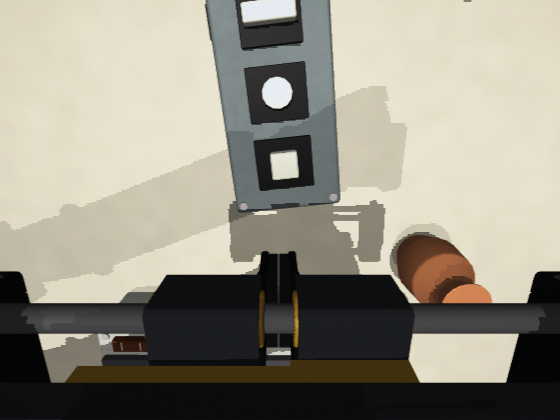

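Call:
drive_tool(angular=[[0,0,0],[0,0,0],[0,0,0],[0,0,0],[0,0,0],[0,0,0],[0,0,0],[0,0,0],[0,0,0],[0,0,0],[0,0,0],[0,0,0],[0,0,0]], delta_pos=[[3.1,0.7,0],[0,0,4],[0,0,4],[0,0,4],[0,0,1.5],[0,0,0.5],[0,0,0],[0,0,0.5],[0,0,0.5],[0,0,0.4],[0,0,0.4],[0,0,0],[0,0,0]], gripper=[0,0,0,0,0,0,0,0,0,0,0,0,0])

```text
time_s: 5.65
tool_pos: [0.6158, 0.1036, 0.0792]
tool_rot: [179.9, 0.0, 89.0]
force: [1.1, -0.1, 3.6]
grip_width: 0.0002
grasp_force: 2.0
```

Call:
drive_tool(angular=[[0,0,0],[0,0,0],[0,0,0]], delta_pos=[[0,0,0.12],[0,0,0],[0,0,0]], gripper=[0,0,0])

```text
time_s: 5.95
tool_pos: [0.6159, 0.1036, 0.0785]
tool_rot: [179.9, 0.0, 89.0]
force: [-0.9, -0.7, 7.7]
grip_width: 0.0004
grasp_force: 3.7
```

Call:
drive_tool(angular=[[0,0,0],[0,0,0],[0,0,0],[0,0,0],[0,0,0],[0,0,0],[0,0,0],[0,0,0],[0,0,0],[0,0,0],[0,0,0],[0,0,0],[0,0,0]], delta_pos=[[0,0,-1],[0,0,-1],[0,0,-1],[2.4,-0.3,0],[2.4,-0.3,0],[2.3,-0.2,0],[0,0,0],[0,0,1],[0,0,1],[0,0,0.5],[0,0,0.5],[0,0,0],[0,0,0]], gripper=[0,0,0,0,0,0,0,0,0,0,0,0,0])

```text
time_s: 7.25
tool_pos: [0.6084, 0.1727, 0.0784]
tool_rot: [-180.0, 0.2, 88.9]
force: [-4.0, -3.5, 11.2]
grip_width: 0.0004
grasp_force: 5.3
```

Round key is bottomed, on its centre. Next the long key.

Call:
drive_tool(angular=[[0,0,0],[0,0,0],[0,0,0],[0,0,0],[0,0,0],[0,0,0],[0,0,0],[0,0,0],[0,0,0],[0,0,0],[0,0,0],[0,0,0],[0,0,0]], delta_pos=[[0,0,-1],[0,0,-1],[0,0,-1],[2.2,-0.2,0],[2.2,-0.3,0],[2.2,-0.2,0],[0,0,0],[0,0,1],[0,0,1],[0,0,0.5],[0,0,0.5],[0,0,0],[0,0,0]], gripper=[0,0,0,0,0,0,0,0,0,0,0,0,0])

```text
time_s: 8.55
tool_pos: [0.6027, 0.2389, 0.0784]
tool_rot: [-180.0, 0.2, 88.9]
force: [-4.2, -2.9, 10.9]
grip_width: 0.0005
grasp_force: 5.0
```

Call:
drive_tool(angular=[[0,0,0],[0,0,0],[0,0,0],[0,0,0],[0,0,0],[0,0,0],[0,0,0],[0,0,0],[0,0,0],[0,0,0],[0,0,0],[0,0,0],[0,0,0],[0,0,0],[0,0,0],[0,0,0],[0,0,0],[0,0,0],[0,0,0],[0,0,0]], delta_pos=[[0,0,-2],[0,0,-3],[0,0,-4],[0,0,-4],[0,0,-3],[0,0,-1],[-2,-0.3,0],[-4,-0.6,0],[-4,-0.6,0],[-4,-0.6,0],[-4,-0.6,0],[-4,-0.6,0],[-4,-0.6,0],[-4,-0.6,0],[-4,-0.6,0],[-4,-0.6,0],[-4,-0.6,0],[-4,-0.6,0],[-2,-0.3,0],[0,0,0]], gripper=[0,0,0,0,0,5,5,5,5,5,5,5,5,5,5,5,5,5,5,5])

```text
time_s: 10.55
tool_pos: [0.5199, -0.243, 0.2453]
tool_rot: [-179.8, 0.0, 88.6]
force: [-0.5, -0.8, -0.4]
grip_width: 0.0503
grasp_force: 0.0
```

Run:
```python
from h import *
o=telemetry.get_obs();print(np.round(o['tool_pos'],4),np.round(o['tool_rot'],1),o['grip_width'])
p=eyes.read_camera('wrist');save(p,'w2.png');print(p['origin'],p['orientation'])
for t,z in(('handle_top',.138),('mark',.11),('pointer',.092)):
    for d in models.cut_out(p,t)[:2]:
        print(t,round(d['p'],2),np.round(d['centre'],1),d['pixels'].sum(),np.round(ray(p,d['centre'],z),4))
```

```text
[ 0.5199 -0.243   0.2453] [-179.8    0.    88.6] 0.05030233941857549
[ 0.52244145 -0.15799614  0.3935085 ] [ 1.62108373e+02  1.23304626e-01 -1.42078582e+00]
handle_top 0.97 [355.3  90.9] 16273 [ 0.5779 -0.1496  0.138 ]
pointer 0.72 [354.2  94.8] 16253 [ 0.5871 -0.1512  0.092 ]
```

View pics/w2.png

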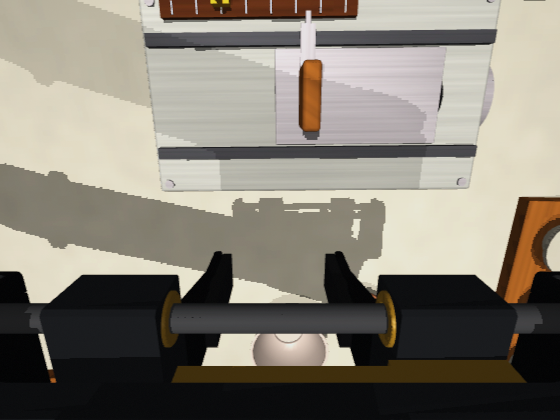

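Run:
```python
from h import *
p=eyes.read_camera('wrist')
for n,uv,z in(('handle',(312,93),.138),('ptip',(308,12),.092),('mark',(220,3),.1),('railL',(145,40),.088),('railR',(496,38),.088),('r2L',(158,152),.088),('r2R',(476,151),.088)): print(n,np.round(ray(p,uv,z),4))
```

```text
handle [ 0.5488 -0.1428  0.138 ]
ptip [ 0.549  -0.0801  0.092 ]
mark [ 0.48   -0.0748  0.1   ]
railL [ 0.414  -0.0977  0.088 ]
railR [ 0.7058 -0.1004  0.088 ]
r2L [ 0.4133 -0.1901  0.088 ]
r2R [ 0.7048 -0.1934  0.088 ]
```

Call:
drive_tool(angular=[[0,0,0],[0,0,0],[0,0,0],[0,0,0],[0,0,0]], delta_pos=[[2,0.6,0],[3.5,0.9,0],[2.5,0.7,0],[1.6,0.4,0],[0,0,0]], gripper=[4.5,4.5,4.5,4.5,4.5])

```text
time_s: 11.3
tool_pos: [0.5508, -0.1374, 0.2477]
tool_rot: [180.0, -0.1, 89.5]
force: [-0.1, 0.8, 1.5]
grip_width: 0.0448
grasp_force: 0.0
```

Run:
```python
from h import *
o=telemetry.get_obs();print(np.round(o['tool_pos'],4),np.round(o['tool_rot'],1),o['grip_width'])
p=eyes.read_camera('wrist');save(p,'w3.png');print(p['origin'],p['orientation'])
for t,z in(('handle_top',.138),('mark',.11),('pointer',.092)):
    for d in models.cut_out(p,t)[:2]:
        print(t,round(d['p'],2),np.round(d['centre'],1),d['pixels'].sum(),np.round(ray(p,d['centre'],z),4))
```

```text
[ 0.5508 -0.1374  0.2477] [ 1.80e+02 -1.00e-01  8.95e+01] 0.044809777363880574
[ 0.55144259 -0.05254494  0.39604953] [ 1.62173260e+02 -1.01674415e-01 -5.17231510e-01]
handle_top 0.64 [326.2 363.7] 187 [ 0.5958 -0.2878  0.138 ]
handle_top 0.56 [315.8 207.3] 11751 [ 0.5818 -0.1314  0.138 ]
mark 0.78 [195.4 137.3] 223 [ 0.4821 -0.0774  0.11  ]
pointer 0.89 [315.8 211. ] 11843 [ 0.5873 -0.1492  0.092 ]
```

View pics/w3.png

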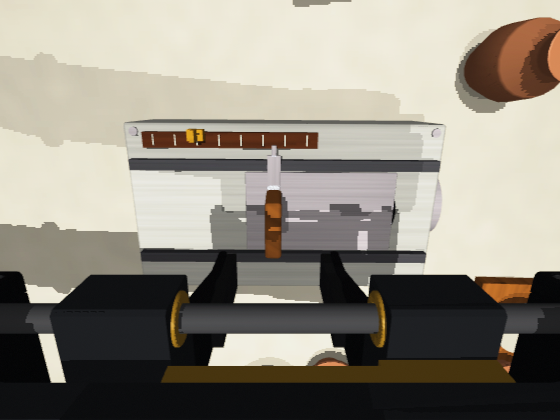

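Run:
```python
from h import *
a=cv2.imread('pics/w3.png');cv2.imwrite('pics/w3c.png',cv2.resize(a[110:270,170:330],None,fx=3.75,fy=3.75,interpolation=cv2.INTER_CUBIC))
p=eyes.read_camera('wrist')
for n,uv,z in(('handle',(273,224),.138),('ptip',(274,149),.092),('mark',(195.5,136),.11),('markfoot',(196,140),.088)): print(n,np.round(ray(p,uv,z),4))
```

```text
handle [ 0.5454 -0.1518  0.138 ]
ptip [ 0.547  -0.0965  0.092 ]
mark [ 0.4815 -0.0822  0.11  ]
markfoot [ 0.4763 -0.0876  0.088 ]
```

View pics/w3c.png

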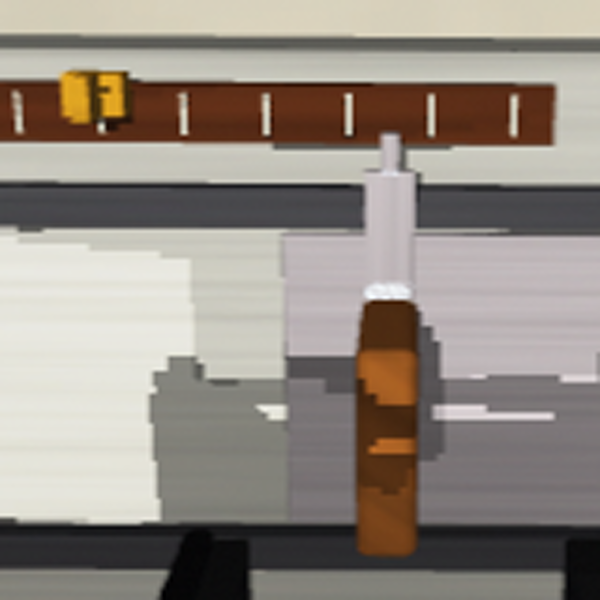

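Call:
drive_tool(angular=[[0,0,0],[0,0,0],[0,0,0],[0,0,0],[0,0,0],[0,0,0],[0,0,0],[0,0,0],[0,0,0],[0,0,0],[0,0,0],[0,0,0],[0,0,0],[0,0,0]], delta_pos=[[-1.2,-0.4,0],[0,0,0],[0,0,2],[0,0,3],[0,0,3],[0,0,3],[0,0,2],[0,0,0.7],[0,0,0],[0,0,0],[0,0,0],[0,0,0],[0,0,0],[0,0,0]], gripper=[4.5,4.5,4.5,4.5,4.5,4.5,4.5,4.5,1.0,1.0,1.0,1.0,1.0,1.0], squeeze=40)

```text
time_s: 12.95
tool_pos: [0.5464, -0.1545, 0.1111]
tool_rot: [179.9, 0.0, 89.0]
force: [-0.1, -1.1, 3.1]
grip_width: 0.0137
grasp_force: 40.0
```

Call:
drive_tool(angular=[[0,0,0],[0,0,0],[0,0,0],[0,0,0],[0,0,0],[0,0,0],[0,0,0],[0,0,0],[0,0,0],[0,0,0]], delta_pos=[[0,-0.5,0],[0,-1,0],[0,-1,0],[0,-1,0],[0,-1,0],[0,-1,0],[0,-1,0],[0,0,0],[0,0,0],[0,0,0]], gripper=[1.0,1.0,1.0,1.0,1.0,1.0,1.0,1.0,1.0,1.0])

```text
time_s: 13.95
tool_pos: [0.4822, -0.1535, 0.1111]
tool_rot: [179.8, 0.1, 89.0]
force: [6.4, -1.6, -0.1]
grip_width: 0.0139
grasp_force: 40.0
```

Run:
```python
from h import *
o=telemetry.get_obs();print(np.round(o['tool_pos'],4),np.round(o['tool_rot'],1),o['grip_width'])
p=eyes.read_camera('wrist');save(p,'w4.png');print(p['origin'],p['orientation'])
print(proj(p,[.48,-.08,.1]))
for t,z in(('mark',.1),('pointer',.092)):
    for d in models.cut_out(p,t)[:2]: print(t,round(d['p'],2),np.round(d['centre'],1),d['pixels'].sum(),np.round(ray(p,d['centre'],z),4))
u,v=proj(p,[.48,-.08,.1]).astype(int)
u=min(max(u,100),460);v=max(v,70)
c=p['pixels'][v-70:v+70,u-90:u+90,::-1];print(u,v,c.shape);cv2.imwrite('pics/w4c.png',cv2.resize(c,None,fx=4,fy=4,interpolation=cv2.INTER_CUBIC))
```

```text
[ 0.4822 -0.1535  0.1111] [1.798e+02 1.000e-01 8.900e+01] 0.013858561086805528
[ 0.48296054 -0.06836337  0.25922042] [162.05823474  -0.26794183  -0.96405952]
[270.54218059 131.16278973]
mark 0.6 [266.  121.6] 711 [ 0.478  -0.0757  0.1   ]
pointer 0.7 [355.4 236. ] 25547 [ 0.5245 -0.1367  0.092 ]
270 131 (140, 180, 3)
```

View pics/w4c.png

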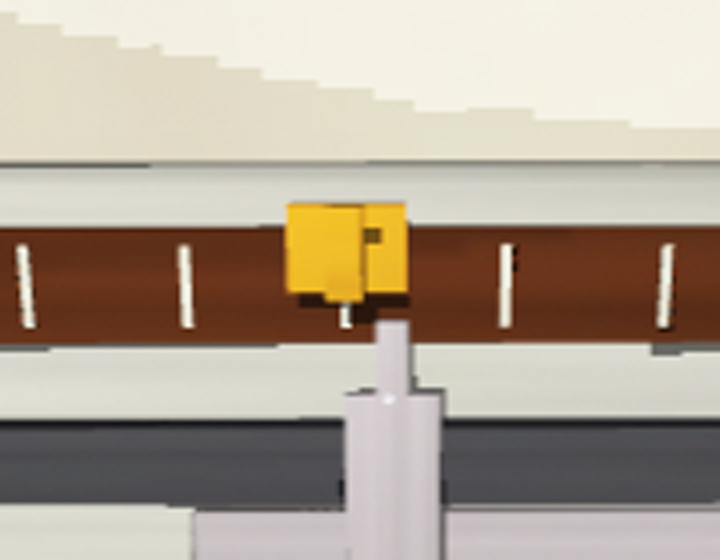

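Call:
drive_tool(angular=[[0,0,0],[0,0,0],[0,0,0],[0,0,0]], delta_pos=[[0,-0.3,0],[0,-0.26,0],[0,0,0],[0,0,0]], gripper=[1.0,1.0,1.0,1.0])

```text
time_s: 14.5
tool_pos: [0.4767, -0.1534, 0.1111]
tool_rot: [179.8, 0.1, 89.0]
force: [6.4, -0.6, -1.0]
grip_width: 0.0138
grasp_force: 40.0
```

Run:
```python
from h import *
o=telemetry.get_obs();print(np.round(o['tool_pos'],4),np.round(o['tool_rot'],1),o['grip_width'])
p=eyes.read_camera('wrist')
c=p['pixels'][61:201,180:360,::-1];cv2.imwrite('pics/w5c.png',cv2.resize(c,None,fx=4,fy=4,interpolation=cv2.INTER_CUBIC))
```

```text
[ 0.4767 -0.1534  0.1111] [1.798e+02 1.000e-01 8.900e+01] 0.0137563906539166
```

View pics/w5c.png

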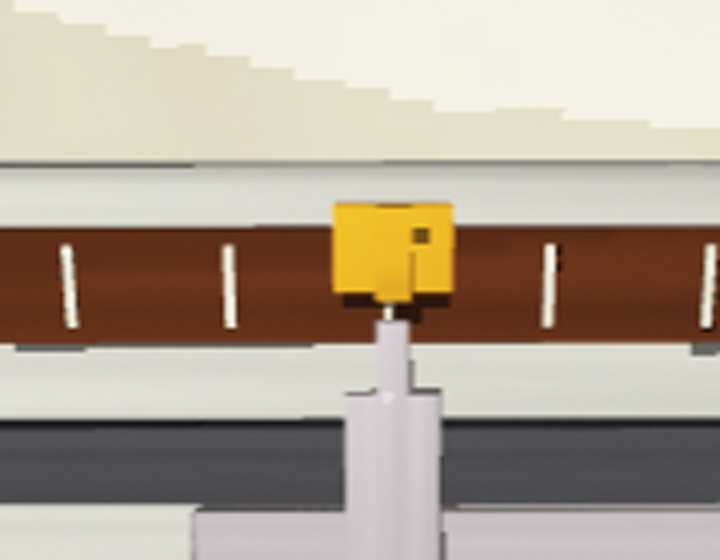

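The pointer (crop column 393) now lines up with the mark's foot and fin (column 393). I'll hold for 0.8 s, then hand in.

Call:
drive_tool(angular=[[0,0,0],[0,0,0],[0,0,0],[0,0,0],[0,0,0],[0,0,0],[0,0,0],[0,0,0]], delta_pos=[[0,0,0],[0,0,0],[0,0,0],[0,0,0],[0,0,0],[0,0,0],[0,0,0],[0,0,0]], gripper=[1.0,1.0,1.0,1.0,1.0,1.0,1.0,1.0])

```text
time_s: 15.35
tool_pos: [0.4768, -0.1534, 0.1111]
tool_rot: [179.8, 0.1, 89.0]
force: [6.1, -1.0, 0.3]
grip_width: 0.0138
grasp_force: 40.0
```

```bash
python3 -c "
from h import *
print(telemetry.get_obs()['tool_pos'],env.sign_off())"
```

```text
the job is handed in; nothing more can be done
[ 0.47679232 -0.15339936  0.1110707 ] None
```

I pressed the square, round and long keys in that order, pulled the damper until its pointer lined up with the mark in the wrist camera, and handed in at about 15 s with the handle still gripped; no verdict came back.

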